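# Put the bamboo fork away in its slanted stand

## Task

Lift the bamboo fork out of the blue draining block and put it away in the slanted wooden stand: guide its handle down through the steel-rimmed hole, keeping hold of it until most of the handle is through, and leave it fully home with its shoulder resting on the board. Let go of it, and leave the snack container, jar, bottle and cup where they are.

Things in the scene. Friction and masses are not known exactly. Their poses are not given: they have to be found in the camera images.
- fork_grip (a point): Grip point of the loose bamboo fork (166 mm long, about 30 g), upright at the start, handle down in the draining block, turned up to 0.9 rad. On its long axis, mid-palm, 130 mm above the handle's tip. z runs from tip to tines, y across the palm's 10 mm thickness (grip along y), x across its 30 mm width. The solid palm spans 101 to 141 mm from the tip, with three 25 mm tines above, no thicker or wider.
- fork_shoulder (a point): Centre of the underside of the fork's round shoulder disc (25 mm diameter, 6 mm thick), 95 mm above the handle's tip and 35 mm below fork_grip. Same axes as fork_grip. The shoulder stops the fork in a hole. At the start it rests on top of the draining block.
- fork_tip (a point): Centre of the lower end of the fork's round handle (10 mm diameter, 95 mm long, its last 10 mm tapering to 5 mm). Same axes as fork_grip.
- drain_block: Fixed blue ceramic draining block, 64 x 64 mm and 96 mm high, with an upright 17 mm round hole through its middle in which the fork stands with about 3.5 mm play all round. Origin at the centre of its underside, z up.
- stand: Fixed wooden fork stand: base 140 (x) x 110 (y) x 12 mm with a low steel drip plate, two side cheeks 70 mm apart and on them a pale slanted board with one hole. Origin at the centre of the base's underside, z up. The board's face looks up and towards the stand's -x side; its hole's mouth lies 20 mm to -x of the origin.
- eyelet (a point): Centre of the mouth of the stand's steel-rimmed hole, on the slanted board's upper face, 125 mm above the bench. z: the hole's axis pointing up out of it, 28 degrees from vertical, leaning to the stand's -x (roughly towards the robot); y: level. Round hole, 17 mm wide, 3 mm chamfer, right through the board (74 x 100 x 24 mm); below it over 80 mm of free room along the axis.
- snack_box: Bystander: blue press-button snack container, 84 x 114 x 57 mm, loose. Origin at the centre of its underside. One of a row of four beyond the work, in any order.
- jar: Bystander: clear glass storage jar with metal lid, 84 mm across, 115 mm high, loose. Origin at the centre of its underside.
- flask: Bystander: aluminium bottle with black cap, 66 mm across, 175 mm high, loose. Origin at the centre of its underside.
- cup: Bystander: open red plastic cup, 76 mm across the rim, 90 mm high, loose. Origin at the centre of its underside.
Not all that is in view belongs to the job. Several things look just like the part that bears fork_grip: the one meant starts farthest to the robot's right.

How it is judged:
By the outcome, as a careful person would: the job done as asked, in the order asked, and still so for the second after the job is handed in, with the robot touching nothing.
It also fails if it takes over 43 s, if anything falls off the work surface, if the arm or the gripper's body presses on something with over 40 N, if the wrist force passes 120 N, or if a joint passes its speed limit or range.

## Robot

A 7-joint arm with a two-finger parallel gripper is mounted at the origin on the work surface. World frame = base frame: x ahead of the robot, y to its left, z up, the work surface at z = 0. Lengths are in mm, angles in rad, forces in N, time in s.
With the tool pointing down it reaches from about 425 to 875 mm from the base axis. Payload 8.4 kg.
Tool frame: the origin (TCP) lies midway between the tips of the shut fingers; the grasp point (between the pads) lies 19 mm behind it (env.grip_point_offset is the distance from the TCP to the grasp point, in mm); z points along the fingers, y is the line along which they close (so a half turn about z gives the same grasp; the last joint's range is limited). The gripper opens to 85 mm and grips with 20 to 120 N. Pads are 22 mm wide; open, the fingers measure 114 mm over their backs; the gripper's body (76 mm by 85 mm) begins 54 mm behind the grasp point. The pads swing forward as they close: fully open they stand 13 mm farther back than shut.
Start: joints at [-1.294, 0.333, 0.04, 1.465, -0.013, 1.343, -0.059], TCP at [238.56, 604.61, 231.308] pointing down, gripper open.
Joint ranges: [-2.58, 2.58], [-0.38, 2.09], [-1.3, 1.39], [0.25, 2.4], [-1.5, 4.64], [0.08, 2.09], [-2.65, 2.65]. Speed limits (rad/s): [2.22, 2.22, 2.79, 2.79, 3.14, 3.14, 3.14].

## Interface

Orientations are given as a unit quaternion [w, x, y, z].
In Python, from bench import env gives the robot as it stands.
- The arm moves only by the shell command python3 -m crank 'ROWS' [FORCE]. ROWS is JSON, a list of rows, each a list of 7 numbers: the shift along the tool's x, y, z in cm, then the turn, a rotation vector about the tool's x, y, z in degrees, then the opening, from 0 (shut) to 1 (fully open). A call has 1 to 5 rows; each row is the pose to reach, as a shift and turn from the pose commanded when the call began, along the tool's axes at that moment; what a row does not reach only later rows make up. A row lasts 1/12 s, in which the tool goes at most 41.7 mm and 7.16 degrees, less where a joint would pass 70% of its speed; a pose out of reach is approached as far as the arm can. A call with a gripper value outside its range is refused whole. The fingers move at their own pace and stop on an object; FORCE is the grip in N (left out, the last holds). Time passes only in rows, so rows that repeat a pose let the fingers close. It gives the time, the measured TCP pose, the force, the opening and the grip force at its end, in the units of the state.
- env.sense(): the state, without advancing time (a new reading comes with each control period).
- env.get_image(name): name is "scene" or "top" or "wrist"; returns the picture (384x512x3 uint8, blue, green, red); there is no depth.
- env.get_calibration(name): a dict with "K" (3x3 intrinsics, pixels), "T" (4x4, takes a point from camera to world coordinates); the wrist camera has in their place "T_tool_cam" (4x4, takes a point from camera to tool coordinates, whose origin is the TCP and whose axes are the flange's). Camera axes: x right, y down, z forward; pixel columns grow to the right and rows downward; lengths in mm; the calibration is good to about 2 mm. The wrist camera is an equidistant fisheye: a pixel r from the principal point sees the ray r / f radians off the axis. A picture is of the moment at which its call begins: read the wrist's pose just before it. get_calibration takes no time and is no camera call.
- env.hand_in(): hands the job in; it is judged then, once.
The state is a dict: "clock": time; "joint_positions": joint angles; "joint_velocities": joint speeds; "effort": joint torques, N m; "eef_pos": TCP position; "ee_rot": TCP orientation; "force": force on the tool from outside, world axes, zero at the start; "moment": the same for the moment, N m; "opening": finger opening in mm; "grip_force": force on a finger pad.
Only numpy, scipy, OpenCV 4.12 (cv2) and the standard library are available. Lean on these libraries where they do the work, as an engineer would, in place of code of your own. Each camera call takes 0.05 s, during which the arm holds its last target. There are 200 camera calls.

## Working session

There is one attempt and no reset: what is moved stays moved. The work goes in short steps, Python scripts to look and compute and a shell command to move; the robot and the scene stay as the last step left them, time stands still between calls to the robot, and variables do not carry over. Pictures are saved under pics/ and viewed, at most 10 in all, crops included, and the job is handed in when it is done.

```bash
mkdir -p pics; ls; python3 - <<'E'
from bench import env
import cv2,numpy as np
np.set_printoptions(precision=3,suppress=True)
s=env.sense();print({k:s[k] for k in('clock','eef_pos','ee_rot','opening')},env.grip_point_offset)
for n in('scene','top','wrist'):
    cv2.imwrite(f'pics/{n}0.png',env.get_image(n));c=env.get_calibration(n);print(n,c)
a=np.hstack([cv2.imread('pics/scene0.png'),cv2.imread('pics/top0.png')])
E
```

```text
pics
{'clock': 0.0, 'eef_pos': array([238.396, 604.187, 230.395]), 'ee_rot': array([-0.   ,  0.187,  0.982, -0.001]), 'opening': 85.39989045167822} 18.700000000000003
scene {'K': array([[354.831,   0.   , 249.981],
       [  0.   , 354.831, 189.395],
       [  0.   ,   0.   ,   1.   ]]), 'T': array([[   0.117,    0.613,   -0.781, 1126.615],
       [   0.993,   -0.078,    0.088,  -49.3  ],
       [  -0.007,   -0.786,   -0.618,  551.093],
       [   0.   ,    0.   ,    0.   ,    1.   ]])}
top {'K': array([[394.381,   0.   , 256.209],
       [  0.   , 394.381, 188.985],
       [  0.   ,   0.   ,   1.   ]]), 'T': array([[ -0.012,  -0.996,   0.093, 499.816],
       [ -1.   ,   0.013,   0.004,   2.405],
       [ -0.005,  -0.093,  -0.996, 840.47 ],
       [  0.   ,   0.   ,   0.   ,   1.   ]])}
wrist {'K': array([[297.319,   0.   , 254.306],
       [  0.   , 297.319, 187.151],
       [  0.   ,   0.   ,   1.   ]]), 'T_tool_cam': array([[   0.   ,   -0.949,   -0.316,   81.239],
       [   1.   ,   -0.   ,    0.002,   -0.385],
       [  -0.002,   -0.316,    0.949, -140.639],
       [   0.   ,    0.   ,    0.   ,    1.   ]])}
```

View pics/scene0.png

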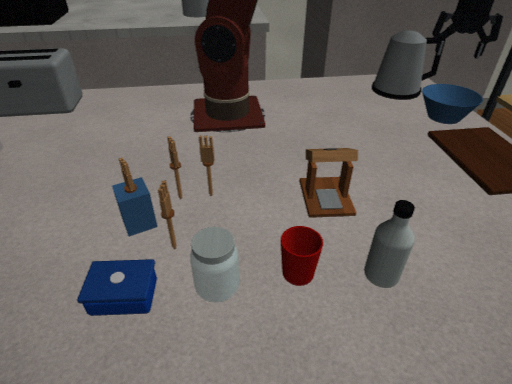

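View pics/top0.png

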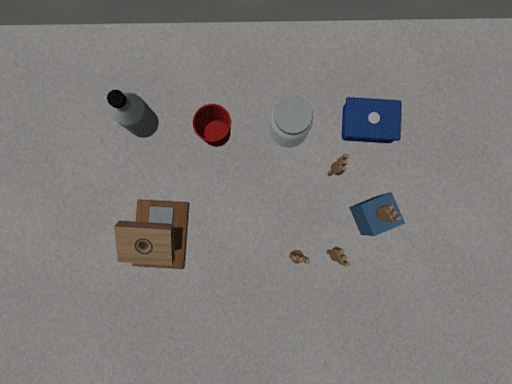

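The pictures show four forks. In top they are at (388,213) in the blue block, and at (340,256), (339,165) and (299,257). In scene the one in the block is at (127,172), and the others are at (175,155), (167,200) and (207,152). The fork in the block is the one meant: it is farthest right in top (-y, the robot's right) and it alone stands in the draining block. The stand's eyelet is at top (144,246). An enlarged crop follows to confirm.

```bash
cat > h.py <<'E'
from bench import env
import cv2,numpy as np
from scipy.spatial.transform import Rotation as R
np.set_printoptions(precision=2,suppress=True)
def ray(n,u,v):
    c=env.get_calibration(n);K,T=c['K'],c['T']
    d=T[:3,:3]@np.array([(u-K[0,2])/K[0,0],(v-K[1,2])/K[1,1],1]);return T[:3,3],d/np.linalg.norm(d)
def onz(n,u,v,z):
    o,d=ray(n,u,v);return o+d*(z-o[2])/d[2]
def proj(n,p):
    c=env.get_calibration(n);K,T=c['K'],c['T'];q=K@(T[:3,:3].T@(np.asarray(p,float)-T[:3,3]));return q[:2]/q[2]
def tri(r1,r2):
    (a,d),(b,e)=r1,r2;s=np.linalg.lstsq(np.c_[d,-e],b-a,rcond=None)[0];p,q=a+d*s[0],b+e*s[1];return (p+q)/2,np.linalg.norm(p-q)
def rot(q): return R.from_quat([q[1],q[2],q[3],q[0]])
E
python3 - <<'E'
from h import *
t=cv2.imread('pics/top0.png');s=cv2.imread('pics/scene0.png')
def cr(im,x,y,w,h,W,H): return cv2.resize(im[y:y+h,x:x+w],(W,H),interpolation=cv2.INTER_CUBIC)
cv2.imwrite('pics/crop.png',np.vstack([np.hstack([cr(t,350,185,60,60,360,360),cr(s,105,150,60,60,360,360)]),np.hstack([cr(t,110,190,90,60,360,240),cr(s,290,145,72,48,360,240)])]))
# block top-face mask: blue, not box
for n,im,(x,y,w,h) in(('top',t,(345,185,65,60)),('scene',s,(105,150,60,90))):
    b=im.astype(int);m=((b[...,0]>b[...,2]*1.35)&(b[...,0]>70)).astype(np.uint8);k=np.zeros_like(m);k[y:y+h,x:x+w]=m[y:y+h,x:x+w]
    c=max(cv2.findContours(k,0,2)[0],key=cv2.contourArea);print(n,cv2.approxPolyDP(c,2,True)[:,0].tolist())
    # brown fork
    m=((b[...,2]>b[...,0]*1.35)&(b[...,2]>60)).astype(np.uint8);k=np.zeros_like(m);k[y:y+h,x:x+w]=m[y:y+h,x:x+w]
    c=max(cv2.findContours(k,0,2)[0],key=cv2.contourArea);print(' fork',cv2.boundingRect(c),cv2.minAreaRect(c))
E
```

```text
top [[391, 193], [351, 206], [361, 234], [374, 235], [404, 222]]
 fork (376, 205, 25, 16) ((388.0, 212.5), (15.0, 24.0), 90.0)
scene [[141, 178], [133, 180], [137, 189], [132, 193], [124, 191], [124, 182], [112, 186], [117, 201], [124, 210], [122, 212], [127, 213], [123, 214], [124, 223], [128, 222], [126, 229], [131, 230], [127, 231], [131, 233], [129, 235], [156, 226], [153, 210], [147, 208], [152, 206]]
 fork (119, 158, 18, 34) ((125.23287200927734, 174.78768920898438), (35.814598083496094, 11.587075233459473), 69.44395446777344)
```

View pics/crop.png

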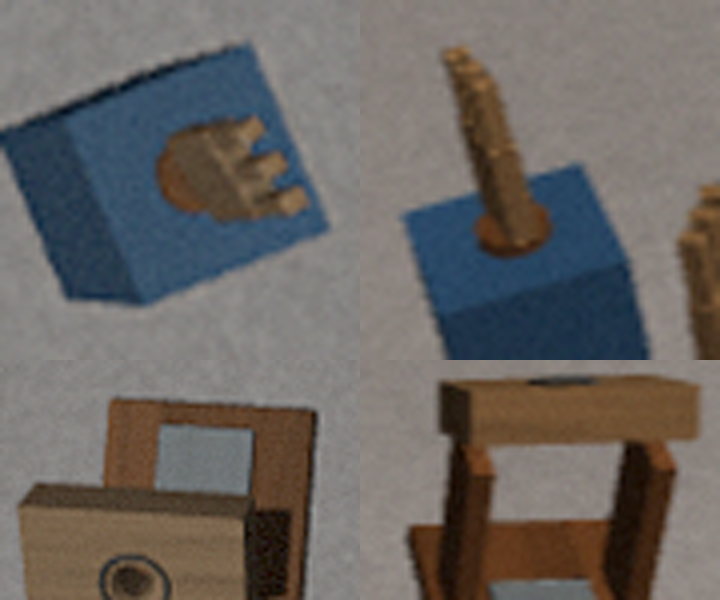

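The crop confirms it. The fork stands in the block with its shoulder disc on the top face (scene (130.5,188.7)) and its tine tips at about top (396,212). The eyelet is at top (144,245.5) and scene (330.6,149).

```bash
python3 - <<'E'
from h import *
cor=[(391.2,192),(361.7,204.7),(373.8,235.7),(404.7,223)]
P=np.array([onz('top',*c,96) for c in cor]);print('block',P[:,:2],P.mean(0),np.linalg.norm(np.diff(P,axis=0),axis=1))
for c in [(391.7,206.3),(395.6,211.8),(398.8,218)]: print('tine top z167',onz('top',*c,167))
print('scene tine mid',onz('scene',120.8,158.7,167),'disc',onz('scene',130.5,188.7,101))
a=onz('top',391.7,206.3,167);b=onz('top',398.8,218,167);print('len',np.linalg.norm(a-b),'psi',np.degrees(np.arctan2(*(a-b)[[1,0]])))
print('eye top',onz('top',144,245.5,125),'scene',onz('scene',330.6,149,125),tri(ray('top',144,245.5),ray('scene',330.6,149)))
# stand mask
t=cv2.imread('pics/top0.png');b=t.astype(int)
m=((b[...,2]>b[...,0]*1.3)&(b[...,2]>40)).astype(np.uint8);k=np.zeros_like(m);k[180:285,105:205]=m[180:285,105:205]
c=max(cv2.findContours(k,0,2)[0],key=cv2.contourArea);print(cv2.approxPolyDP(c,1.5,True)[:,0].tolist())
for n,C in(('base far L,R',[(137.5,200),(189,202.5)]),('R near',[(184.5,268)])):
    for q in C: print(n,onz('top',*q,12))
# eyelet dark ring
g=cv2.cvtColor(t,6)[230:262,125:163];g=cv2.resize(g,None,fx=4,fy=4,interpolation=2)
for th in(60,75,85):
    cs=[c for c in cv2.findContours((g<th).astype(np.uint8),0,2)[0] if cv2.contourArea(c)>200]
    for c in cs: print(th,[ (np.array(e)-1.5)/4+ (np.array([125,230]) if i==0 else 0) if i<2 else e for i,e in enumerate(cv2.fitEllipse(c))])
E
```

```text
block [[ 560.5  -250.21]
 [ 537.17 -193.59]
 [ 478.82 -214.07]
 [ 501.8  -272.94]] [ 519.57 -232.7    96.  ] [61.24 61.83 63.2 ]
tine top z167 [ 530.24 -225.89  167.  ]
tine top z167 [ 520.79 -232.11  167.  ]
tine top z167 [ 510.2  -237.07  167.  ]
scene tine mid [ 510.73 -236.79  167.  ] disc [ 523.67 -230.09  101.  ]
len 22.94701719925346 psi 29.142225506534047
eye top [467.13 208.19 125.  ] scene [463.7 209.8 125. ] (array([467.31, 207.97, 127.26]), np.float64(0.8273112182116912))
[[137, 200], [136, 221], [119, 221], [114, 227], [118, 261], [128, 261], [132, 265], [182, 268], [188, 203]]
base far L,R [557.18 255.77  12.  ]
base far L,R [550.55 147.14  12.  ]
R near [414.72 155.98  12.  ]
60 [array([142.04, 244.76]), array([6.55, 8.27]), 99.75955200195312]
60 [array([143.58, 245.93]), array([13.77, 17.25]), 105.21902465820312]
75 [array([143.24, 245.94]), array([14.82, 18.01]), 110.9262466430664]
85 [array([143.22, 245.94]), array([15.3 , 18.42]), 113.89010620117188]
```

```bash
cat > plan.py <<'E'
import sys
from h import *
a=np.array([-np.sin(.4887)*np.cos(.063),np.sin(.4887)*np.sin(.063),np.cos(.4887)])
psi=np.radians(29.1)
A=R.from_matrix(np.c_[[np.cos(psi),np.sin(psi),0],[np.sin(psi),-np.cos(psi),0],[0,0,-1]])
ax=np.cross([0,0,1],a);ax/=np.linalg.norm(ax)
B=R.from_rotvec(ax*.4887)*A
def wray(u,v,s):
    c=env.get_calibration('wrist');K,T=c['K'],c['T_tool_cam'];x,y=(u-K[0,2])/K[0,0],(v-K[1,2])/K[1,1];t=np.hypot(x,y)
    d=np.array([np.sin(t)*x/t,np.sin(t)*y/t,np.cos(t)]);Q=rot(s['ee_rot'])
    return s['eef_pos']+Q.apply(T[:3,3]),Q.apply(T[:3,:3]@d)
def wproj(p,s):
    c=env.get_calibration('wrist');K,T=c['K'],c['T_tool_cam'];q=T[:3,:3].T@(rot(s['ee_rot']).inv().apply(np.asarray(p,float)-s['eef_pos'])-T[:3,3])
    h=np.hypot(*q[:2]);t=np.arctan2(h,q[2]);return K[:2,2]+K[0,0]*t*q[:2]/h
if __name__=='__main__':
    p=np.array(list(map(float,sys.argv[1:4])));O={'A':A,'B':B}[sys.argv[4]]
    s=env.sense();Q=rot(s['ee_rot']);d=Q.inv().apply(p-s['eef_pos'])/10;r=np.degrees((Q.inv()*O).as_rotvec())
    f=min(1,20.5/max(np.linalg.norm(d),1e-9));g=min(1,35/max(np.linalg.norm(r),1e-9))
    print('pos',s['eef_pos'],'force',s['force'],'open',s['opening'],'t',s['clock']);print('full',d,r,'capped',d*f,r*g,'q',s['joint_positions'])
E
python3 plan.py 480 150 260 A; python3 -c "
from plan import *;print(a,B.as_matrix())"
```

```text
pos [238.44 604.31 230.6 ] force [-0.08  0.39  0.38] open 85.59937037470306 t 0.15
full [-39.14 -33.4   -2.89] [ -0.03   0.08 129.37] capped [-15.57 -13.29  -1.15] [-0.01  0.02 35.  ] q [-1.29  0.33  0.04  1.47 -0.01  1.34 -0.06]
[-0.47  0.03  0.88] [[ 0.78  0.42  0.47]
 [ 0.49 -0.87 -0.03]
 [ 0.4   0.25 -0.88]]
```

```bash
python3 -m crank '[[-3.1,-2.65,-0.6,0,0,7,1],[-6.2,-5.3,-1.2,0,0,14,1],[-9.3,-8,-1.8,0,0,21,1],[-12.4,-10.6,-2.4,0,0,28,1],[-15.5,-13.3,-3,0,0,35,1]]'; python3 plan.py 480 150 260 A
```

```text
clock: 0.57
eef_pos: [334.4, 422.1, 261.3]
ee_rot: [-0.0, 0.476, 0.879, -0.0]
force: [-0.0, 0.0, 0.4]
opening: 85.4
grip_force: 0.0
pos [334.45 422.11 261.29] force [-0.03  0.04  0.42] open 85.43693858296996 t 0.5667
full [-30.74  -2.68   0.13] [-0.02  0.02 94.03] capped [-20.42  -1.78   0.09] [-0.01  0.01 35.  ] q [-1.17  0.09  0.2   1.7  -0.02  1.35 -0.39]
```

```bash
python3 -m crank '[[-4.1,-0.4,0,0,0,7,1],[-8.2,-0.7,0,0,0,14,1],[-12.3,-1.1,0,0,0,21,1],[-16.4,-1.4,0,0,0,28,1],[-20.4,-1.8,0,0,0,35,1]]'; python3 plan.py 520 -100 250 A
```

```text
clock: 0.98
eef_pos: [432.0, 241.8, 261.3]
ee_rot: [-0.0, 0.719, 0.695, 0.0]
force: [0.2, 1.2, -0.6]
opening: 85.4
grip_force: 0.0
pos [431.97 241.78 261.34] force [ 0.17  1.19 -0.63] open 85.37968564322792 t 0.9833
full [-33.87   9.92   1.12] [-0.01 -0.02 59.01] capped [-19.66   5.76   0.65] [-0.01 -0.01 35.  ] q [-0.98 -0.01  0.38  1.8   0.    1.35 -0.63]
```

```bash
python3 -m crank '[[-3.9,1.2,0,0,0,7,1],[-7.8,2.4,0,0,0,14,1],[-11.8,3.5,0,0,0,21,1],[-15.7,4.6,0,0,0,28,1],[-19.6,5.8,0,0,0,35,1]]'; python3 plan.py 520 -232 250 A
```

```text
clock: 1.4
eef_pos: [484.0, 44.3, 261.4]
ee_rot: [-0.0, 0.894, 0.447, 0.0]
force: [1.4, 1.2, 0.3]
opening: 85.6
grip_force: 0.0
pos [483.95  44.32 261.36] force [1.44 1.15 0.32] open 85.59449357947136 t 1.4
full [-19.94  19.47   1.12] [-0.02 -0.02 24.02] capped [-14.66  14.31   0.82] [-0.02 -0.02 24.02] q [-0.77 -0.05  0.58  1.83  0.03  1.35 -0.85]
```

```bash
python3 -m crank '[[-2.9,2.9,0,0,0,5,1],[-5.8,5.7,0.2,0,0,10,1],[-8.7,8.6,0.4,0,0,15,1],[-11.6,11.4,0.6,0,0,20,1],[-14.6,14.3,0.8,0,0,24,1]]'; python3 plan.py 520 -232 250 A
```

```text
clock: 1.82
eef_pos: [511.9, -157.7, 253.5]
ee_rot: [-0.0, 0.968, 0.252, 0.0]
force: [1.0, 0.6, -0.0]
opening: 85.4
grip_force: 0.0
pos [ 511.88 -157.7   253.45] force [ 0.95  0.56 -0.02] open 85.38484326706246 t 1.8167
full [-2.92  6.88  0.34] [-0.   -0.05  0.13] capped [-2.92  6.88  0.34] [-0.   -0.05  0.13] q [-0.54  0.09  0.82  1.74 -0.07  1.34 -0.77]
```

```bash
python3 -m crank '[[-1.5,0.6,0,0,0,0,1],[-2,1.5,0,0,0,0,1],[-2,1.5,0,0,0,0,1]]' >/dev/null; python3 plan.py 520 -232 250 A; python3 - <<'E'
from plan import *
s=env.sense();im=env.get_image('wrist');cv2.imwrite('pics/w1.png',im)
print(wproj([520.5,-232.3,131],s),wproj([520.5,-232.3,99],s))
E
```

```text
pos [ 501.07 -181.54  253.22] force [-0.38  0.21 -0.42] open 85.20291492199883 t 2.0667
full [-0.81  5.33  0.32] [0.02 0.04 0.14] capped [-0.81  5.33  0.32] [0.02 0.04 0.14] q [-0.51  0.08  0.84  1.75 -0.06  1.34 -0.73]
[311.08 188.75] [305.59 178.96]
```

View pics/w1.png

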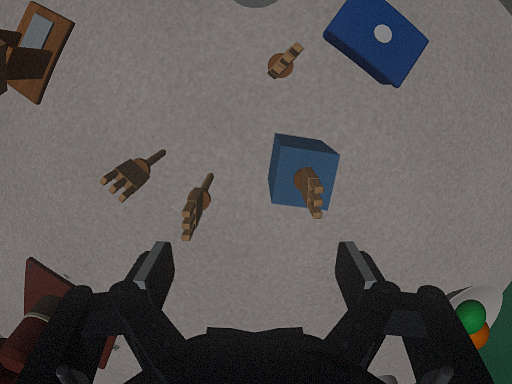

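The wrist view agrees with the measurement. The shoulder disc is at (303,180), predicted (306,179), and the palm and tines are at (310-320,180-215). I'll move above it and check the yaw once more.

```bash
python3 -m crank '[[-0.3,2.5,1.2,0,0,0,1],[-0.8,5.35,2.3,0,0,0,1],[-0.8,5.35,3.3,0,0,0,1],[-0.8,5.35,3.3,0,0,0,1]]' >/dev/null; python3 plan.py 520.5 -232.3 112 A; python3 - <<'E'
from plan import *
s=env.sense();im=env.get_image('wrist');p=wproj([520.5,-232.3,131],s)
print(p,'disc',wproj([520.5,-232.3,99],s))
for k in(-11,0,11): print('tine',wproj(np.array([520.5,-232.3,167])+k*np.array([np.cos(psi),np.sin(psi),0]),s))
x,y=int(p[0])-60,int(p[1])-60;print(x,y)
cv2.imwrite('pics/w2.png',cv2.resize(im[y:y+120,x:x+120],(600,600),interpolation=2))
E
```

```text
pos [ 520.82 -228.66  218.11] force [-0.54  0.58 -0.9 ] open 85.76899183552787 t 2.45
full [-0.17  0.32 10.61] [-0.1   0.19  0.35] capped [-0.17  0.32 10.61] [-0.1   0.19  0.35] q [-0.41  0.23  0.87  1.72 -0.18  1.28 -0.56]
[258.03 195.57] disc [257.7  183.55]
tine [258.34 227.26]
tine [258.52 213.21]
tine [258.71 198.56]
198 135
```

View pics/w2.png

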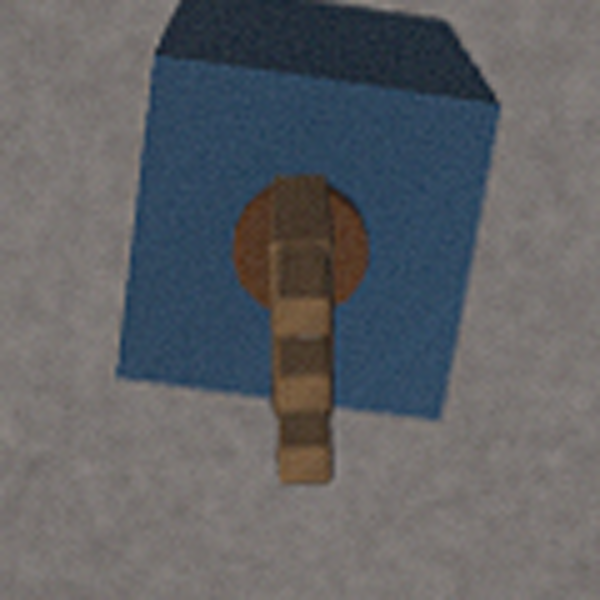

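The tine tops are at full-image (259,228), (258.6,213) and (258,198), within 1 px of the prediction, so I'm going down.

```bash
python3 -m crank '[[-0.15,0.3,0.5,0,0,0.3,0.7],[-0.15,0.3,3.5,0,0,0.3,0.6],[-0.15,0.3,7,0,0,0.3,0.6],[-0.15,0.3,10.5,0,0,0.3,0.6],[-0.15,0.3,10.6,0,0,0.3,0.6]]'; python3 plan.py 520.5 -232.3 112 A
```

```text
clock: 2.92
eef_pos: [518.9, -229.5, 109.3]
ee_rot: [-0.002, 0.968, 0.253, -0.003]
force: [-0.8, 1.6, 0.1]
opening: 51.3
grip_force: 0.0
pos [ 518.93 -229.53  109.34] force [-0.77  1.6   0.06] open 51.25090718738662 t 2.9167
full [-0.    0.32 -0.27] [-0.33  0.27  0.19] capped [-0.    0.32 -0.27] [-0.33  0.27  0.19] q [-0.35  0.35  0.83  1.84 -0.29  1.08 -0.47]
```

```bash
python3 -m crank '[[0,0.3,-0.2,0,0,0,0.6],[0,0.3,-0.2,0,0,0,0.6],[0,0.3,-0.2,0,0,0,0.6]]' >/dev/null;  python3 plan.py 520.5 -232.3 112 A
```

```text
pos [ 524.71 -235.91  119.07] force [-0.28 -0.36 -0.46] open 51.01530175303881 t 3.1667
full [-0.19 -0.52  0.71] [ 0.15 -0.17  0.07] capped [-0.19 -0.52  0.71] [ 0.15 -0.17  0.07] q [-0.34  0.35  0.83  1.82 -0.29  1.09 -0.47]
```

```bash
python3 -m crank '[[0,0,0,0,0,0,0.6],[0,0,0,0,0,0,0.6],[0,0,0,0,0,0,0.6]]' >/dev/null;  python3 plan.py 520.5 -232.3 112 A
```

```text
pos [ 523.54 -235.35  117.24] force [0.02 0.83 0.67] open 51.19442310150573 t 3.4167
full [-0.12 -0.42  0.52] [ 0.04 -0.07  0.07] capped [-0.12 -0.42  0.52] [ 0.04 -0.07  0.07] q [-0.34  0.35  0.83  1.83 -0.29  1.09 -0.47]
```

```bash
python3 -m crank '[[-0.1,-0.4,0.5,0,0,0,0.6],[-0.1,-0.4,0.5,0,0,0,0.6],[-0.1,-0.4,0.5,0,0,0,0.6],[-0.1,-0.4,0.5,0,0,0,0.6],[-0.1,-0.4,0.5,0,0,0,0.6]]' >/dev/null;  python3 plan.py 520.5 -232.3 112 A
```

```text
pos [ 520.23 -232.29  111.32] force [ 0.25 -0.06  0.02] open 51.04877980720155 t 3.8333
full [ 0.02  0.01 -0.07] [0.   0.01 0.07] capped [ 0.02  0.01 -0.07] [0.   0.01 0.07] q [-0.35  0.35  0.83  1.84 -0.29  1.08 -0.47]
```

```bash
python3 -m crank '[[0,0,0,0,0,0,0],[0,0,0,0,0,0,0],[0,0,0,0,0,0,0],[0,0,0,0,0,0,0],[0,0,0,0,0,0,0]]' 50;  python3 plan.py 520.5 -232.3 112 A
```

```text
clock: 4.25
eef_pos: [520.3, -232.4, 111.5]
ee_rot: [0.0, 0.968, 0.252, 0.0]
force: [0.2, 0.5, 0.5]
opening: 9.1
grip_force: 49.1
pos [ 520.32 -232.4   111.46] force [0.24 0.48 0.51] open 9.117211430102845 t 4.25
full [ 0.02 -0.   -0.05] [ 0.01 -0.01  0.06] capped [ 0.02 -0.   -0.05] [ 0.01 -0.01  0.06] q [-0.35  0.35  0.83  1.84 -0.29  1.08 -0.47]
```

```bash
python3 -m crank '[[0,0,-2,0,0,0,0],[0,0,-5,0,0,0,0],[0,0,-9,0,0,0,0],[0,0,-12.5,0,0,0,0],[0,0,-16,0,0,0,0]]';  python3 plan.py 500 -30 270 B; python3 - <<'E'
from plan import *
e=np.array([466.3,208.3,125]);print('pre', e+a*(110.5+30), 'home', e+a*15.5)
E
```

```text
clock: 4.67
eef_pos: [519.9, -232.4, 273.1]
ee_rot: [0.0, 0.968, 0.252, 0.0]
force: [0.5, 0.3, -0.5]
opening: 9.7
grip_force: 48.9
pos [ 519.86 -232.42  273.14] force [ 0.48  0.26 -0.55] open 9.675168257092055 t 4.6667
full [  8.12 -18.65   0.31] [-15.14  23.55   0.04] capped [  8.12 -18.65   0.31] [-15.14  23.55   0.04] q [-0.42  0.19  0.89  1.64 -0.15  1.39 -0.58]
pre [400.47 212.45 249.05] home [459.04 208.76 138.69]
```

```bash
python3 -m crank '[[1.6,-3.7,0,-3,4.7,0,0],[3.2,-7.4,-0.2,-6,9.4,0,0],[4.8,-11.1,-0.4,-9,14,0,0],[6.5,-14.9,-0.6,-12,18.8,0,0],[8.1,-18.6,-0.8,-15.1,23.5,0,0]]';  python3 plan.py 410 160 275 B
```

```text
clock: 5.08
eef_pos: [505.3, -75.7, 279.2]
ee_rot: [0.064, 0.944, 0.248, 0.209]
force: [0.9, 0.4, -0.6]
opening: 9.1
grip_force: 49.0
pos [505.27 -75.65 279.23] force [ 0.89  0.35 -0.59] open 9.05652729793778 t 5.0833
full [  4.02 -24.77  -4.1 ] [-1.92  1.96  0.27] capped [  3.24 -19.97  -3.3 ] [-1.92  1.96  0.27] q [-0.5  -0.37  0.44  2.09  0.24  0.95 -1.2 ]
```

```bash
python3 -m crank '[[0,0,0,0,0,0,0],[0,0,0,0,0,0,0]]'|head -3;  python3 plan.py 480 50 275 B;python3 -m crank '[[0.5,-3,0,0,0,0,0],[1,-6,0,0,0,0,0],[1.5,-9,0,0,0,0,0],[1.5,-9,0,0,0,0,0]]';  python3 plan.py 410 160 275 B
```

```text
clock: 5.25
eef_pos: [504.7, -80.3, 277.1]
ee_rot: [0.065, 0.945, 0.247, 0.204]
pos [504.71 -80.26 277.14] force [ 0.38 -1.12 -0.98] open 9.543678066539062 t 5.25
full [  4.39 -12.46  -1.13] [-1.95  2.62  0.14] capped [  4.39 -12.46  -1.13] [-1.95  2.62  0.14] q [-0.49 -0.36  0.44  2.09  0.23  0.96 -1.19]
clock: 5.58
eef_pos: [477.4, 7.5, 260.6]
ee_rot: [0.065, 0.946, 0.247, 0.202]
force: [0.6, -0.1, -0.2]
opening: 9.1
grip_force: 49.0
pos [477.36   7.52 260.57] force [ 0.57 -0.1  -0.17] open 9.147247142227828 t 5.5833
full [  2.66 -15.91  -4.44] [-2.09  2.85  0.14] capped [  2.66 -15.91  -4.44] [-2.09  2.85  0.14] q [-0.38 -0.37  0.15  2.16  0.21  0.95 -1.38]
```

The arm is close to joint 2's limit at this tilt. I'll fit its kinematics from the logged poses to find which grasp geometry can reach the insertion.

```bash
cat > kin.py <<'E'
from plan import *
from scipy.optimize import least_squares
import itertools
D=[([-1.294,.333,.04,1.465,-.013,1.343,-.059],[238.5,604.6,231.3]),([-1.17,.09,.2,1.7,-.02,1.35,-.39],[334.45,422.1,261.3]),([-.98,-.01,.38,1.8,0,1.35,-.63],[432,241.8,261.3]),([-.77,-.05,.58,1.83,.03,1.35,-.85],[484,44.3,261.4]),
([-.54,.09,.82,1.74,-.07,1.34,-.77],[511.9,-157.7,253.5]),([-.51,.08,.84,1.75,-.06,1.34,-.73],[501.07,-181.5,253.2]),([-.34,.35,.83,1.82,-.29,1.09,-.47],[524.7,-235.9,119.1]),([-.35,.35,.83,1.84,-.29,1.08,-.47],[520.3,-232.4,111.5]),([-.42,.19,.89,1.64,-.15,1.39,-.58],[519.9,-232.4,273.1]),([-.5,-.37,.44,2.09,.24,.95,-1.2],[505.3,-75.7,279.2]),([-.38,-.37,.15,2.16,.21,.95,-1.38],[477.4,7.5,260.6])]
def fk(q,p,s):
    h,l1,l2,lt,c,a1,a2,b=p;r=lambda k,t:R.from_euler(k,t)
    M0=r('z',c+s[0]*q[0]);M=M0*r('y',q[1])*r('z',s[1]*q[2]);e=M0.apply([b,0,0])+[0,0,h]+M.apply([a1,0,l1])
    M=M*r('y',q[3])*r('z',s[2]*q[4]);w=e+M.apply([-a1,0,l2]);M=M*r('y',q[5]);return w+M.apply([a2,0,lt]),M
def fit():
    best=None
    for s in itertools.product((1,-1),repeat=3):
        for c in(-2,0,1.2,2.5):
            o=least_squares(lambda p:np.concatenate([np.r_[fk(q,p,s)[0]-x] for q,x in D])/5,[340,400,400,250,c,0,0,0],x_scale=[100]*4+[1]+[50]*3)
            if best is None or o.cost<best[0]: best=(o.cost,o.x,s,o.fun)
    return best
if __name__=='__main__':
    b=fit();print(b[0],b[1],b[2]);print((b[3]*5).reshape(-1,3))
    print([fk(q,b[1],b[2])[1].as_matrix()[:,2] for q,_ in D[-2:]], rot(env.sense()['ee_rot']).as_matrix()[:,2])
E
timeout 300 python3 kin.py
```

```text
15.795542501852509 [265.93 491.75 510.21 377.04  -0.08  -7.52  -7.05   6.13] (-1, -1, -1)
[[11.32  8.95  2.67]
 [ 2.26  8.75  0.66]
 [-1.83  7.65  0.62]
 [-4.12  1.59  1.01]
 [-5.66  0.76  1.89]
 [-9.48 -2.08  1.51]
 [-1.26 -1.22 -5.79]
 [-3.35  2.43 -6.86]
 [-7.87 -2.   -2.99]
 [-0.36  4.01  7.38]
 [-0.38  5.5  -0.1 ]]
[array([ 0.43, -0.05, -0.9 ]), array([ 0.41, -0.06, -0.91])] [ 0.41 -0.02 -0.91]
```

```bash
cat > feas.py <<'E'
from kin import *
_,p,s,_=fit();lo=[-2.5,-.36,-1.25,.3,-1.45,.12];hi=[2.5,2,1.3,2.36,4.5,2.05]
e=np.array([466.3,208.3,125])
for g in(0,4,8,14,20,28):
    th=np.radians(28-g);tz=-np.array([-np.sin(th)*np.cos(.063),np.sin(th)*np.sin(.063),np.cos(th)])
    for d in(20,0,-30,-60,-95):
        t=e+a*(129+d)+18.7*tz;B_=None
        for q0 in([-.5,-.2,.1,2,.1,1],[-1.2,-.2,-.5,2,.1,1],[-.3,-.2,.9,2,.1,1],[-.9,.2,1.1,1.8,.1,1]):
            f=lambda q:np.r_[(fk(np.r_[q,0],p,s)[0]-t)/5,(fk(np.r_[q,0],p,s)[1].as_matrix()[:,2]-tz)*20]
            o=least_squares(f,q0,bounds=(lo,hi))
            if B_ is None or o.cost<B_.cost: B_=o
        print(g,d,round(B_.cost,3),B_.x)
E
python3 feas.py
```

```text
0 20 0.0 [-0.82 -0.36 -0.03  2.22  0.42  0.98]
0 0 0.0 [-0.72 -0.33 -0.1   2.24  0.39  0.92]
0 -30 0.0 [-0.72 -0.28 -0.07  2.26  0.43  0.85]
0 -60 0.0 [-0.65 -0.22 -0.12  2.28  0.44  0.77]
0 -95 0.0 [-1.19 -0.16  0.42  2.29  0.61  0.72]
4 20 0.0 [-0.68 -0.33 -0.1   2.18  0.3   1.01]
4 0 0.0 [-0.7  -0.3  -0.07  2.19  0.32  0.96]
4 -30 0.0 [-1.07 -0.26  0.27  2.21  0.46  0.92]
4 -60 0.0 [-1.35 -0.23  0.55  2.23  0.55  0.87]
4 -95 0.0 [-0.68 -0.13 -0.02  2.25  0.39  0.73]
8 20 0.0 [-0.98 -0.3   0.18  2.14  0.34  1.07]
8 0 0.0 [-0.63 -0.27 -0.09  2.15  0.24  1.  ]
8 -30 0.0 [-0.61 -0.22 -0.1   2.17  0.25  0.93]
8 -60 0.0 [-0.67 -0.17 -0.02  2.19  0.28  0.86]
8 -95 0.0 [-0.66 -0.1  -0.01  2.2   0.3   0.78]
14 20 0.0 [-0.6  -0.24 -0.08  2.07  0.15  1.12]
14 0 0.0 [-1.29 -0.25  0.53  2.09  0.33  1.11]
14 -30 0.0 [-0.56 -0.17 -0.09  2.11  0.15  1.01]
14 -60 0.0 [-1.   -0.12  0.34  2.12  0.23  0.95]
14 -95 0.0 [-0.98 -0.05  0.36  2.13  0.21  0.87]
20 20 0.0 [-0.95 -0.19  0.27  2.01  0.15  1.21]
20 0 0.0 [-0.95 -0.16  0.29  2.02  0.14  1.16]
20 -30 0.0 [-0.53 -0.11 -0.07  2.04  0.08  1.09]
20 -60 0.0 [-0.95 -0.06  0.35  2.05  0.11  1.03]
20 -95 0.0 [-0.41  0.   -0.16  2.06  0.09  0.96]
28 20 0.0 [-1.24 -0.12  0.63  1.93  0.07  1.31]
28 0 0.0 [-1.23 -0.08  0.64  1.94  0.05  1.27]
28 -30 0.0 [-1.21 -0.02  0.67  1.95  0.02  1.21]
28 -60 0.0 [-0.58  0.03  0.05  1.96 -0.    1.15]
28 -95 0.0 [-0.37  0.09 -0.16  1.97  0.02  1.09]
```

Direct insertion is feasible, and joint 2 gets more margin as the fork goes down. I'll carry on to a pose with the tip about 20 mm above the hole.

```bash
python3 plan.py 430 130 270 B; python3 -m crank '[[0.5,-3,-0.8,0,0,0,0],[1,-6,-1.6,0,0,0,0],[1.5,-9,-2.4,0,0,0,0],[2,-12,-3.2,0,0,0,0],[2,-12,-3.2,0,0,0,0]]'; python3 plan.py 405 212 241 B
```

```text
pos [477.36   7.52 260.57] force [ 0.57 -0.1  -0.17] open 9.147247142227828 t 5.5833
full [  2.6  -12.53  -3.09] [-2.09  2.85  0.14] capped [  2.6  -12.53  -3.09] [-2.09  2.85  0.14] q [-0.38 -0.37  0.15  2.16  0.21  0.95 -1.38]
clock: 6.0
eef_pos: [433.7, 125.5, 271.0]
ee_rot: [0.065, 0.946, 0.246, 0.201]
force: [1.3, 1.0, 0.6]
opening: 9.5
grip_force: 49.0
pos [433.68 125.46 271.  ] force [1.29 1.03 0.61] open 9.475322954338035 t 6.0
full [ 0.93 -9.46  1.34] [-2.04  2.95  0.07] capped [ 0.93 -9.46  1.34] [-2.04  2.95  0.07] q [-0.32 -0.38 -0.2   2.14  0.18  1.01 -1.64]
```

```bash
python3 -m crank '[[0.2,-2,0.8,0,0,0,0],[0.5,-4.5,1,0,0,0,0],[0.7,-7,1.2,0,0,0,0],[0.9,-9.4,1.3,0,0,0,0],[0.9,-9.4,1.3,0,0,0,0]]' | head -2; python3 -m crank '[[0,0,0,0,0,0,0],[0,0,0,0,0,0,0],[0,0,0,0,0,0,0]]' | head -3; python3 plan.py 405 212 241 B
```

```text
clock: 6.42
eef_pos: [404.6, 210.6, 239.5]
clock: 6.67
eef_pos: [406.1, 206.5, 240.5]
ee_rot: [0.066, 0.946, 0.244, 0.201]
pos [406.14 206.49 240.5 ] force [-0.12 -0.83 -0.04] open 9.125992826926707 t 6.6667
full [ 0.2  -0.52 -0.11] [-1.93  3.07 -0.13] capped [ 0.2  -0.52 -0.11] [-1.93  3.07 -0.13] q [-0.34 -0.31 -0.39  2.15  0.22  0.99 -1.89]
```

```bash
python3 -m crank '[[0.1,-0.25,0,-0.9,1.5,0,0],[0.2,-0.5,-0.1,-1.9,3.1,0,0],[0.2,-0.5,-0.1,-1.9,3.1,0,0],[0.2,-0.5,-0.1,-1.9,3.1,0,0],[0.2,-0.5,-0.1,-1.9,3.1,0,0]]'|head -2; python3 plan.py 405 212 241 B; python3 - <<'E'
from plan import *
s=env.sense();Q=rot(s['ee_rot']);tz=Q.as_matrix()[:,2];tip=s['eef_pos']+110.5*tz;e=np.array([466.3,208.3,125]);sh=s['eef_pos']+15.5*tz
print('tz',tz,'tip',tip,'rel along a',(tip-e)@a,'lat',(tip-e)-a*((tip-e)@a))
out=[]
for n,(w,h) in(('wrist',(80,80)),('top',(60,60)),('scene',(60,60))):
    im=env.get_image(n);cv2.imwrite(f'pics/{n}3.png',im);f=(lambda x:wproj(x,s)) if n=='wrist' else (lambda x:proj(n,x))
    print(n,'tip',f(tip),'eye',f(e),'shoulder',f(sh))
    c=f(tip);x,y=int(c[0]-w/2),int(c[1]-h/2);x=max(x,0);y=max(y,0);print('crop',x,y,w);out.append(cv2.resize(im[y:y+h,x:x+w],(266,266),interpolation=2))
cv2.imwrite('pics/pre.png',cv2.resize(np.hstack(out),(798,266)))
E
```

```text
clock: 7.08
eef_pos: [404.7, 212.4, 241.1]
pos [404.73 212.43 241.14] force [-0.17 -0.51 -0.31] open 9.346780390941825 t 7.0833
full [-0.01  0.05  0.03] [-0.04 -0.05 -0.07] capped [-0.01  0.05  0.03] [-0.04 -0.05 -0.07] q [-0.35 -0.34 -0.43  2.18  0.27  0.95 -1.96]
tz [ 0.47 -0.03 -0.88] tip [456.54 209.28 143.6 ] rel along a 21.021659394607358 lat [0.09 0.36 0.04]
wrist tip [254.79 183.77] eye [255.06 177.38] shoulder [254.96 232.75]
crop 214 143 80
top tip [140.24 252.13] eye [143.94 245.96] shoulder [121.71 285.24]
crop 110 222 60
scene tip [330.54 140.26] eye [330.29 149.65] shoulder [330.83  96.77]
crop 300 110 60
```

View pics/pre.png

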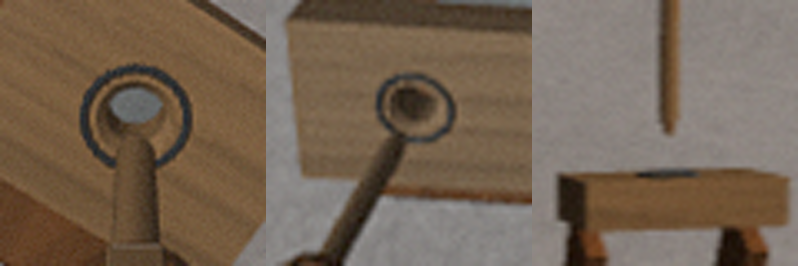

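The wrist view shows the tip at (254.6,184.5) and the ring centre at (254.9,178.5). The top and scene views agree with the prediction to within about 1 px, so the tip is lined up and I'm inserting.

```bash
python3 -m crank '[[0,0,0.7,0,0,0,0],[0,0,1.4,0,0,0,0],[0,0,2.1,0,0,0,0],[0,0,2.8,0,0,0,0],[0,0,3.5,0,0,0,0]]'; python3 plan.py 459 208.8 138.7 B
```

```text
clock: 7.65
eef_pos: [421.0, 211.8, 208.9]
ee_rot: [0.075, 0.939, 0.244, 0.23]
force: [-0.9, 0.2, 0.1]
opening: 9.4
grip_force: 49.0
pos [420.98 211.8  208.86] force [-0.88  0.24  0.14] open 9.44790435789153 t 7.65
full [0.02 0.09 7.98] [-0.03 -0.04 -0.01] capped [0.02 0.09 7.98] [-0.03 -0.04 -0.01] q [-0.33 -0.28 -0.44  2.21  0.31  0.87 -2.  ]
```

```bash
python3 -m crank '[[0,0,0.8,0,0,0,0],[0,0,1.6,0,0,0,0],[0,0,2.4,0,0,0,0],[0,0,3.2,0,0,0,0],[0,0,4,0,0,0,0]]'|grep force; python3 plan.py 459 208.8 138.7 B
```

```text
force: [0.5, -0.6, -1.3]
grip_force: 49.0
pos [439.88 210.89 173.86] force [ 0.47 -0.57 -1.35] open 9.186033335938433 t 8.0667
full [-0.01  0.1   4.01] [-0.04 -0.08 -0.02] capped [-0.01  0.1   4.01] [-0.04 -0.08 -0.02] q [-0.3  -0.2  -0.45  2.24  0.38  0.78 -2.05]
```

```bash
python3 -m crank '[[0,0,0.7,0,0,0,0],[0,0,1.4,0,0,0,0],[0,0,2,0,0,0,0],[0,0,2.6,0,0,0,0],[0,0,2.6,0,0,0,0]]'|grep force; python3 plan.py 459 208.8 138.7 B
```

```text
force: [-0.1, -0.2, -0.6]
grip_force: 49.0
pos [451.73 209.77 150.48] force [-0.12 -0.23 -0.58] open 9.06444785840475 t 8.4833
full [0.05 0.09 1.38] [-0.03 -0.   -0.01] capped [0.05 0.09 1.38] [-0.03 -0.   -0.01] q [-0.29 -0.15 -0.46  2.25  0.43  0.73 -2.1 ]
```

```bash
python3 -m crank '[[0,0,0.4,0,0,0,0],[0,0,0.8,0,0,0,0],[0,0,1.1,0,0,0,0],[0,0,1.1,0,0,0,0],[0,0,1.1,0,0,0,0]]'|grep force; python3 plan.py 459 208.8 138.7 B
```

```text
force: [0.2, -1.5, -0.4]
grip_force: 49.0
pos [456.86 209.81 141.88] force [ 0.17 -1.47 -0.41] open 9.4054896045455 t 8.9
full [-0.01  0.1   0.38] [-0.03 -0.07 -0.02] capped [-0.01  0.1   0.38] [-0.03 -0.07 -0.02] q [-0.28 -0.13 -0.46  2.25  0.46  0.71 -2.12]
```

```bash
python3 -m crank '[[0,0,0.15,0,0,0,0],[0,0,0.3,0,0,0,0],[0,0,0.4,0,0,0,0],[0,0,0.4,0,0,0,0]]'|grep force; python3 plan.py 459 208.8 138.7 B
```

```text
force: [-2.2, -1.5, 4.2]
grip_force: 49.9
pos [458.79 209.85 138.78] force [-2.25 -1.53  4.22] open 8.906427981469548 t 9.2333
full [-0.04  0.1   0.02] [-0.01 -0.1  -0.01] capped [-0.04  0.1   0.02] [-0.01 -0.1  -0.01] q [-0.28 -0.12 -0.46  2.25  0.47  0.7  -2.13]
```

The shoulder makes contact at the predicted depth. I'll press 1 mm more to confirm it and then release.

```bash
python3 -m crank '[[0,0,0.1,0,0,0,0],[0,0,0.1,0,0,0,0],[0,0,0.1,0,0,0,0]]'|grep -E 'force|pos'; python3 -m crank '[[0,0,0,0,0,0,0.45],[0,0,0,0,0,0,0.45],[0,0,0,0,0,0,0.45],[0,0,0,0,0,0,0.45],[0,0,0,0,0,0,0.45]]'; python3 -m crank '[[0,0,-1,0,0,0,0.45],[0,0,-3,0,0,0,0.45],[0,0,-5,0,0,0,0.45],[0,0,-7,0,0,0,0.45],[0,0,-8,0,0,0,0.45]]'; python3 - <<'E'
from plan import *
s=env.sense();print(s['joint_positions']);e=np.array([466.3,208.3,125]);out=[]
for n in('wrist','scene'):
    im=env.get_image(n);f=(lambda x:wproj(x,s)) if n=='wrist' else (lambda x:proj(n,x))
    print(n,'eye',f(e),'disc top',f(e+6*a),'tines',f(e+71*a));c=f(e+20*a);x,y=max(int(c[0]-60),0),max(int(c[1]-60),0);out.append(cv2.resize(im[y:y+120,x:x+120],(400,400),interpolation=2));print(x,y)
cv2.imwrite('pics/rel.png',np.hstack(out))
E
```

```text
eef_pos: [458.9, 209.9, 138.7]
force: [-17.8, -4.4, 20.0]
grip_force: 53.1
clock: 9.9
eef_pos: [459.3, 209.6, 137.4]
ee_rot: [0.075, 0.939, 0.244, 0.23]
force: [-0.0, -0.4, 0.0]
opening: 38.2
grip_force: 0.0
clock: 10.32
eef_pos: [421.2, 212.9, 210.9]
ee_rot: [0.074, 0.939, 0.244, 0.232]
force: [0.5, -0.2, 0.3]
opening: 38.3
grip_force: 0.0
[-0.32 -0.28 -0.45  2.21  0.31  0.87 -2.  ]
wrist eye [256.53 190.39] disc top [256.57 192.72] tines [257.14 226.87]
196 138
scene eye [330.29 149.65] disc top [330.31 146.98] tines [330.54 117.62]
270 80
```

View pics/rel.png

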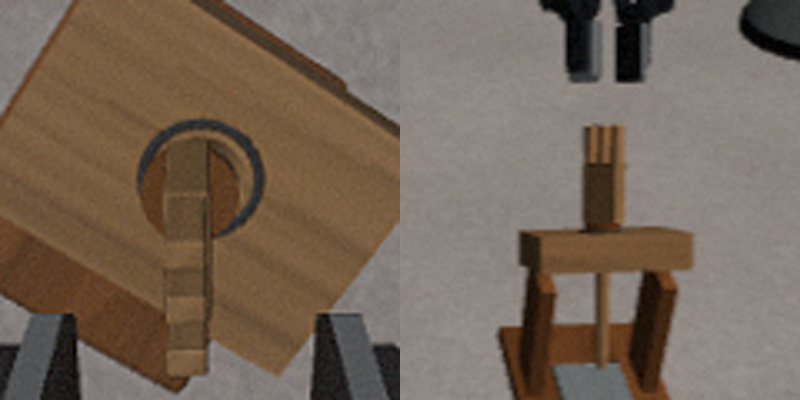

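The fork is home: in scene the disc lies on the board, the handle shows through below, and the tine tops are at row 117.5 (predicted 117.6). The gripper is clear of it. I'll back off a little, settle and hand in.

```bash
python3 -m crank '[[0,0,-0.5,0,0,0,0.45],[0,0,-0.5,0,0,0,0.45],[0,0,-0.5,0,0,0,0.45],[0,0,-0.5,0,0,0,0.45],[0,0,-0.5,0,0,0,0.45]]'; python3 - <<'E'
from h import *
a=env.get_image('scene')
d=cv2.absdiff(a,cv2.imread('pics/scene0.png')).max(2)[230:,70:430];print('bystander diff',(d>40).sum())
im=a.astype(int);m=(im[...,2]>im[...,0]*1.3)[100:150,315:345];print('fork top row',100+np.where(m.sum(1)>3)[0][0])
print(env.hand_in())
E
```

```text
clock: 10.83
eef_pos: [419.3, 211.9, 211.8]
ee_rot: [0.075, 0.939, 0.244, 0.23]
force: [0.0, 0.2, -0.1]
opening: 38.1
grip_force: 0.0
bystander diff 0
fork top row 101
the job is handed in; nothing more can be done
None
```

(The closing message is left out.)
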